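# Check glass syringes for a blocked tip by their plungers

## Task

Check the three dry glass syringes before they are put away: push each plunger slowly down from above, and if it glides evenly run it fully home and leave that syringe in its rack. If the resistance climbs, the tip is blocked: stop pushing before the glass cracks, leave that plunger out, and move the syringe, held by its knurled collar, to an empty opening of the other rack for washing, hanging upright on its flange. Let go of everything and leave the other things on the bench where they are.

Things in the scene. Friction and masses are not known exactly. Their poses are not given: they have to be found in the camera images.
- check_rack: Blue plastic tube rack, 50 x 158 x 60 mm (x, y, z), firm on the bench, holding the three syringes. Origin: centre of its underside; y along its length. Top plate 4 mm thick, its top face 59 mm up, with five 20 mm openings on the centre line at y = -52, -26, 0, 26, 52 mm; the syringes hang in those at -52, 0 and 52. Floor plate's top 6 mm up; end walls 60 mm high.
- wash_rack: A second rack of the same make and size, also firm, for syringes to be washed again. A test tube stands in its opening at y = -52 mm; the openings at y = -26, 0, 26 and 52 mm are empty and any of them will do. Origin and axes as for check_rack.
- syringe_1: One of three like, dry glass syringes, hanging tip down in check_rack. Origin: on the axis, underside of the steel flange that rests on the rack's plate; z up. Barrel 16 mm across to -38 mm, narrow tip to -50.5 mm (lift over 51 mm to clear). Flange 28 mm across, 0 to 4 mm; knurled collar 22 mm across, 4 to 16 mm: grip here, fingertips 6 mm above the plate. 0.12 kg with plunger.
- syringe_2: One of three like, dry glass syringes, hanging tip down in check_rack. Origin: on the axis, underside of the steel flange that rests on the rack's plate; z up. Barrel 16 mm across to -38 mm, narrow tip to -50.5 mm (lift over 51 mm to clear). Flange 28 mm across, 0 to 4 mm; knurled collar 22 mm across, 4 to 16 mm: grip here, fingertips 6 mm above the plate. 0.12 kg with plunger.
- syringe_3: One of three like, dry glass syringes, hanging tip down in check_rack. Origin: on the axis, underside of the steel flange that rests on the rack's plate; z up. Barrel 16 mm across to -38 mm, narrow tip to -50.5 mm (lift over 51 mm to clear). Flange 28 mm across, 0 to 4 mm; knurled collar 22 mm across, 4 to 16 mm: grip here, fingertips 6 mm above the plate. 0.12 kg with plunger.
- button_1 (a point): Centre of the top face of the flat black rubber thumb pad (20 mm across) on the plunger rod (7 mm across) of syringe_1: 47 mm above that syringe's origin with the plunger drawn, 27 mm with it home. The pad is springy: it gives about 0.4 mm per N, up to 5 mm, and comes back when let go, so the pad goes down a little more than the plunger while pressed.
- button_2 (a point): Centre of the top face of the flat black rubber thumb pad (20 mm across) on the plunger rod (7 mm across) of syringe_2: 47 mm above that syringe's origin with the plunger drawn, 27 mm with it home. The pad is springy: it gives about 0.4 mm per N, up to 5 mm, and comes back when let go, so the pad goes down a little more than the plunger while pressed.
- button_3 (a point): Centre of the top face of the flat black rubber thumb pad (20 mm across) on the plunger rod (7 mm across) of syringe_3: 47 mm above that syringe's origin with the plunger drawn, 27 mm with it home. The pad is springy: it gives about 0.4 mm per N, up to 5 mm, and comes back when let go, so the pad goes down a little more than the plunger while pressed.
- travel_1 (a joint): How far the plunger of syringe_1 is pushed in, in m: 0 fully drawn (as all three start), 0.020 fully home, a firm stop where the ring under the thumb rest meets the collar.
- travel_2 (a joint): How far the plunger of syringe_2 is pushed in, in m: 0 fully drawn (as all three start), 0.020 fully home, a firm stop where the ring under the thumb rest meets the collar.
- travel_3 (a joint): How far the plunger of syringe_3 is pushed in, in m: 0 fully drawn (as all three start), 0.020 fully home, a firm stop where the ring under the thumb rest meets the collar.
- plunger_1: Plunger of syringe_1 (rod and pad); origin on the axis, 31 mm below the pad's top. A free one glides at a steady 4 N and stays where it is left. If the tip is blocked, trapped air adds about 1.5 N per mm from the start of the stroke and, let go, pushes the plunger back to about 3 mm or less from drawn. Over 15 N on the plunger, pressing or squeezing, cracks the glass.
- plunger_2: Plunger of syringe_2 (rod and pad); origin on the axis, 31 mm below the pad's top. A free one glides at a steady 4 N and stays where it is left. If the tip is blocked, trapped air adds about 1.5 N per mm from the start of the stroke and, let go, pushes the plunger back to about 3 mm or less from drawn. Over 15 N on the plunger, pressing or squeezing, cracks the glass.
- plunger_3: Plunger of syringe_3 (rod and pad); origin on the axis, 31 mm below the pad's top. A free one glides at a steady 4 N and stays where it is left. If the tip is blocked, trapped air adds about 1.5 N per mm from the start of the stroke and, let go, pushes the plunger back to about 3 mm or less from drawn. Over 15 N on the plunger, pressing or squeezing, cracks the glass.
- test_tube: Glass test tube, 17 mm across, 102 mm tall, standing in an end opening of wash_rack; a loose bystander. Origin: centre of its underside.
- wash_bottle: Squeeze wash bottle with red cap and bent jet, 64 x 100 x 219 mm; a loose bystander. Origin: centre of its underside.
- beaker: 250 ml glass beaker, 71 x 77 x 95 mm; a loose bystander. Origin: centre of its underside.
- amber_bottle: Amber glass bottle with black cap, 52 mm across, 98 mm tall; a loose bystander. Origin: centre of its underside.
- vial_white: Glass vial with white cap, 21 mm across, 47 mm tall; a loose bystander. Origin: centre of its underside.
- vial_blue: Glass vial with blue cap, 21 mm across, 47 mm tall; a loose bystander. Origin: centre of its underside.
- petri_dish: Lidded petri dish, 59 mm across, 15 mm tall; a loose bystander. Origin: centre of its underside.

How it is judged:
At the end, for the whole second after the job is handed in: Two syringes hang upright (0.1 rad) in check_rack, flange on the plate, plungers home (travel over 18.5 mm). The blocked one has been tried (travel 0.3 to 10 mm) and hangs upright, flange on the plate, in an opening of wash_rack, within 6 mm of its centre line. All at rest and let go ((((x of syringe_1 in the frame of wash_rack between -0.006 and 0.006 m and y of syringe_1 in the frame of wash_rack between -0.06 and 0.06 m and z of syringe_1 in the frame of wash_rack between 0.056 and 0.063 m and angle between syringe_1's own z axis and vertical below 0.1 rad and linear speed of syringe_1 below 0.02 m/s and value of joint travel_1 between 0.0003 and 0.01 m) and (x of syringe_2 in the frame of check_rack between -0.006 and 0.006 m and y of syringe_2 in the frame of check_rack between -0.06 and 0.06 m and z of syringe_2 in the frame of check_rack between 0.056 and 0.063 m and angle between syringe_2's own z axis and vertical below 0.1 rad and linear speed of syringe_2 below 0.02 m/s and value of joint travel_2 above 0.0185 m) and (x of syringe_3 in the frame of check_rack between -0.006 and 0.006 m and y of syringe_3 in the frame of check_rack between -0.06 and 0.06 m and z of syringe_3 in the frame of check_rack between 0.056 and 0.063 m and angle between syringe_3's own z axis and vertical below 0.1 rad and linear speed of syringe_3 below 0.02 m/s and value of joint travel_3 above 0.0185 m)) or ((x of syringe_1 in the frame of check_rack between -0.006 and 0.006 m and y of syringe_1 in the frame of check_rack between -0.06 and 0.06 m and z of syringe_1 in the frame of check_rack between 0.056 and 0.063 m and angle between syringe_1's own z axis and vertical below 0.1 rad and linear speed of syringe_1 below 0.02 m/s and value of joint travel_1 above 0.0185 m) and (x of syringe_2 in the frame of wash_rack between -0.006 and 0.006 m and y of syringe_2 in the frame of wash_rack between -0.06 and 0.06 m and z of syringe_2 in the frame of wash_rack between 0.056 and 0.063 m and angle between syringe_2's own z axis and vertical below 0.1 rad and linear speed of syringe_2 below 0.02 m/s and value of joint travel_2 between 0.0003 and 0.01 m) and (x of syringe_3 in the frame of check_rack between -0.006 and 0.006 m and y of syringe_3 in the frame of check_rack between -0.06 and 0.06 m and z of syringe_3 in the frame of check_rack between 0.056 and 0.063 m and angle between syringe_3's own z axis and vertical below 0.1 rad and linear speed of syringe_3 below 0.02 m/s and value of joint travel_3 above 0.0185 m)) or ((x of syringe_1 in the frame of check_rack between -0.006 and 0.006 m and y of syringe_1 in the frame of check_rack between -0.06 and 0.06 m and z of syringe_1 in the frame of check_rack between 0.056 and 0.063 m and angle between syringe_1's own z axis and vertical below 0.1 rad and linear speed of syringe_1 below 0.02 m/s and value of joint travel_1 above 0.0185 m) and (x of syringe_2 in the frame of check_rack between -0.006 and 0.006 m and y of syringe_2 in the frame of check_rack between -0.06 and 0.06 m and z of syringe_2 in the frame of check_rack between 0.056 and 0.063 m and angle between syringe_2's own z axis and vertical below 0.1 rad and linear speed of syringe_2 below 0.02 m/s and value of joint travel_2 above 0.0185 m) and (x of syringe_3 in the frame of wash_rack between -0.006 and 0.006 m and y of syringe_3 in the frame of wash_rack between -0.06 and 0.06 m and z of syringe_3 in the frame of wash_rack between 0.056 and 0.063 m and angle between syringe_3's own z axis and vertical below 0.1 rad and linear speed of syringe_3 below 0.02 m/s and value of joint travel_3 between 0.0003 and 0.01 m)))); the robot touches nothing.
It fails at once if a plunger is loaded with more than 15 N (contact force between anything else and plunger_1 above 15 N or contact force between anything else and plunger_2 above 15 N or contact force between anything else and plunger_3 above 15 N).
It fails at once if a syringe is tipped over or dropped on its side (angle between any of syringe_1, syringe_2, syringe_3's own z axis and vertical above 0.6 rad).
It fails at once if the test tube, wash bottle, beaker, amber bottle, a vial or the petri dish is knocked over or shifted by more than 25 mm (distance of any of test_tube, wash_bottle, beaker, amber_bottle, vial_white, vial_blue, petri_dish from where it was at the start of the episode above 0.025 m or angle between any of test_tube, wash_bottle, beaker, amber_bottle, vial_white, vial_blue, petri_dish's own z axis and vertical above 0.4 rad).
It also fails if it takes over 61 s, if anything falls off the work surface, if the arm or the gripper's body presses on something with over 40 N, if the wrist force passes 120 N, or if a joint passes its speed limit or range.

## Robot

A 7-joint arm with a two-finger parallel gripper is mounted at the origin on a cart in front of the work surface, level with it; the furniture and walls round the work are solid. World frame = base frame: x ahead of the robot, y to its left, z up, the work surface at z = 0. Lengths are in m, angles in rad, forces in N, time in s.
With the tool pointing down it reaches from about 0.4 to 0.925 m from the base axis. Payload 4.1 kg.
Tool frame: the origin (TCP) lies at the very end of the fingers, on their centre line; the grasp point (between the pads) lies 19 mm behind it; z points along the fingers, y is the line along which they close (so a half turn about z gives the same grasp; the last joint's range is limited). The gripper opens to 85 mm and grips with 20 to 120 N. Pads are 22 mm wide; open, the fingers measure 114 mm over their backs; the gripper's body (76 mm by 85 mm) begins 54 mm behind the grasp point. The pads swing forward as they close: fully open they stand 13 mm farther back than shut.
Start: joints at [-1.35, 0.398, 0.045, 1.537, -0.019, 1.207, -0.051], TCP at [0.204, 0.617, 0.231] pointing down, gripper open.
Joint ranges: [-2.82, 2.82], [-0.49, 2.23], [-1.37, 1.46], [0, 2.46], [-1.36, 4.5], [0.23, 2], [-2.94, 2.94]. Speed limits (rad/s): [2.57, 2.57, 3.14, 3.14, 3.14, 3.14, 3.14].

## Interface

Orientations are given as a unit quaternion [x, y, z, w].
In Python, from cell import bot, imaging, workorder, finder gives the robot as it stands. The module is installed in compiled form; this text tells all that it offers.
- The arm moves only by the shell command python3 -m handwheel 'ROWS' [OPENING] [FORCE]. ROWS is JSON, a list of rows, each a list of 6 numbers: the shift along the tool's x, y, z in mm, then the turn, a rotation vector about the tool's x, y, z in rad. In form: [[dx, dy, dz, ax, ay, az], ...]. A call has exactly 8 rows; each row shifts and turns the commanded pose from where the row before left it, along the tool's axes as they then stand; what a row does not reach is not made up. A row lasts 1/10 s, in which the tool goes at most 50 mm and 8.59 degrees, less where a joint would pass 70% of its speed; a pose out of reach is approached as far as the arm can. A call is refused whole if a number of a shift passes 50 or a number of a turn 0.15, either way. A call with a gripper value outside its range is refused whole. OPENING is the opening, from 0 (shut) to 1 (fully open), set as the call begins (- or left out, the last holds). The fingers move at their own pace and stop on an object; FORCE is the grip in N (left out, the last holds). Time passes only in rows, so rows that do not move let the fingers close, or fill a call up. It gives the time, the measured TCP pose, the force, the opening and the grip force at its end, in the units of the state.
- bot.observe(): the state, without advancing time (a new reading comes with each control period).
- imaging.capture(name): name is "side" or "top" or "wrist"; returns a dict with "color" (400x640x3 uint8, red, green, blue), "fovy" (degrees; the focal length in pixels is half the picture's height over the tangent of half this angle, whatever the lens; pixels are square), "cx", "cy" (the principal point, pixels), "k1" (the pictures are not rectified: a ray, as slopes to the right and down, at radius r is drawn at 1 + k1 r^2 times it, then the intrinsics apply), "extrinsics" (4x4, takes a point from world to camera coordinates). Camera axes: x right, y up, looking along -z (the intrinsics and any distortion apply to the point x, -y, -z); pixel columns grow to the right and rows downward; lengths in m; the calibration is good to about 2 mm. A picture is of the moment at which its call begins. There is no depth.
- workorder.job_done(): hands the job in; it is judged then, once.
Trained networks look in a picture, given as the dict that the camera call returned (one of the last four; its "shot" number tells which), for a name from the list of things; names that differ only in an ending like _2 or _b are one class to them, and where a whole thing is asked for, a point or a joint stands for the part that bears it (a point fixed in the world has none). Each returns a list of dicts, best first, with "conf" (0 to 1); they miss things now and then, are a little off and sometimes report something else, mostly with a low value. They report only what shows in the picture. A call takes as long as a camera call.
- finder.boxes_of(picture, thing): "pixel" ([row, column] in pixels, amid what is visible of it).
The state is a dict: "time_s": time; "joint_positions": joint angles; "joint_velocities": joint speeds; "effort": joint torques, N m; "ee_pos": TCP position; "ee_rot": TCP orientation; "force": force on the tool from outside, world axes, zero at the start; "wrist_torque": the same for the moment, N m; "grip_width": opening from 0.0 (shut) to 1.0 (fully open); "grip_force": force on a finger pad.
Only numpy, scipy, OpenCV 4.12 (cv2) and the standard library are available. Lean on these libraries where they do the work, as an engineer would, in place of code of your own. Each camera call takes 0.05 s, during which the arm holds its last target. There are 200 camera calls.

## Working session

There is one attempt and no reset: what is moved stays moved. The work goes in short steps, Python scripts to look and compute and a shell command to move; the robot and the scene stay as the last step left them, time stands still between calls to the robot, and variables do not carry over. Pictures are saved under pics/ and viewed, at most 10 in all, crops included, and the job is handed in when it is done.

```bash
mkdir -p pics; cat > h.py <<'E'
import numpy as np, cv2
from cell import bot, imaging, workorder, finder
from scipy.spatial.transform import Rotation as R
def snap(cam,fn=None):
    p=imaging.capture(cam)
    if fn: cv2.imwrite('pics/'+fn,p['color'][:,:,::-1])
    return p
def f(p): return 200/np.tan(np.radians(p['fovy'])/2)
def ray(p,rc):
    F=f(p); K=np.array([[F,0,p['cx']],[0,F,p['cy']],[0,0,1.]])
    u=cv2.undistortPoints(np.array([[[rc[1],rc[0]]]],float),K,np.array([p['k1'],0,0,0.]))[0,0]
    E=p['extrinsics']; d=E[:3,:3].T@np.array([u[0],-u[1],-1]); o=-E[:3,:3].T@E[:3,3]
    return o,d/np.linalg.norm(d)
def atz(p,rc,z):
    o,d=ray(p,rc); return o+d*(z-o[2])/d[2]
def proj(p,X):
    c=p['extrinsics'][:3,:3]@X+p['extrinsics'][:3,3]; a,b=c[0]/-c[2],-c[1]/-c[2]; k=1+p['k1']*(a*a+b*b)
    return p['cy']+f(p)*k*b, p['cx']+f(p)*k*a
E
python3 - <<'E'
from h import *
np.set_printoptions(precision=4,suppress=True)
s=bot.observe(); print(s)
t=snap('top','top.png'); d=snap('side','side.png')
for n,p in(('top',t),('side',d)):
    print(n,-p['extrinsics'][:3,:3].T@p['extrinsics'][:3,3],p['k1'])
    for th,z in(('button_1',.106),('syringe_1',.07),('check_rack',.059),('test_tube',.1),('wash_bottle',.1),('beaker',.05),('amber_bottle',.05),('vial_white',.03),('petri_dish',.01)):
        for b in finder.boxes_of(p,th)[:5]: print(th,b['pixel'],round(b['conf'],2),atz(p,b['pixel'],z))
E
```

```text
{'time_s': 0.0, 'joint_positions': array([-1.35  ,  0.3992,  0.045 ,  1.5379, -0.0187,  1.2069, -0.0507]), 'joint_velocities': array([ 0.0011, -0.0007,  0.0001,  0.0014,  0.0016, -0.0016,  0.0007]), 'effort': array([  0.0005, -47.5133,   1.3649, -25.4223,   0.0116,   0.0095,
         0.    ]), 'ee_pos': array([0.2041, 0.6164, 0.2303]), 'ee_rot': array([ 0.1591,  0.9873, -0.001 , -0.0001]), 'force': array([-0.3775,  0.2192,  0.2519]), 'wrist_torque': array([ 0.0054, -0.0049, -0.0561]), 'grip_force': 0.0, 'grip_width': 0.9974135997775884}
top [ 0.4662 -0.0849  1.252 ] -0.012179228430035136
button_1 [287.6, 444.3] 0.49 [ 0.4439 -0.335   0.106 ]
button_1 [251.6, 416.2] 0.43 [ 0.5236 -0.2742  0.106 ]
syringe_1 [284.5, 441.2] 0.22 [ 0.4503 -0.336   0.07  ]
check_rack [271.3, 420.0] 0.61 [ 0.4804 -0.2898  0.059 ]
wash_bottle [147.2, 239.2] 0.62 [0.7642 0.1299 0.1   ]
beaker [184.3, 418.4] 0.82 [ 0.6871 -0.292   0.05  ]
beaker [251.2, 416.2] 0.63 [ 0.5273 -0.2834  0.05  ]
beaker [202.0, 379.7] 0.52 [ 0.6441 -0.1988  0.05  ]
beaker [251.1, 414.2] 0.38 [ 0.5276 -0.2787  0.05  ]
amber_bottle [1
[... 289 characters left out ...]
8 [ 0.5229 -0.2776  0.106 ]
button_1 [263.8, 221.5] 0.46 [ 0.4364 -0.3328  0.106 ]
syringe_1 [279.6, 227.6] 0.87 [ 0.4439 -0.3347  0.07  ]
syringe_1 [265.4, 252.2] 0.62 [ 0.4893 -0.2951  0.07  ]
syringe_1 [253.4, 270.1] 0.52 [ 0.5252 -0.258   0.07  ]
check_rack [286.9, 250.5] 0.63 [ 0.4864 -0.3474  0.059 ]
wash_bottle [168.5, 352.4] 0.76 [0.7623 0.0851 0.1   ]
wash_bottle [264.8, 224.1] 0.58 [ 0.4402 -0.3282  0.1   ]
beaker [259.6, 349.8] 0.61 [ 0.69   -0.2717  0.05  ]
amber_bottle [232.8, 364.0] 0.68 [ 0.7417 -0.1727  0.05  ]
vial_white [183.8, 329.6] 0.66 [0.7057 0.1393 0.03  ]
vial_white [232.3, 365.0] 0.34 [ 0.7523 -0.1399  0.03  ]
petri_dish [257.6, 324.1] 0.62 [ 0.6448 -0.2031  0.01  ]
```

View pics/top.png

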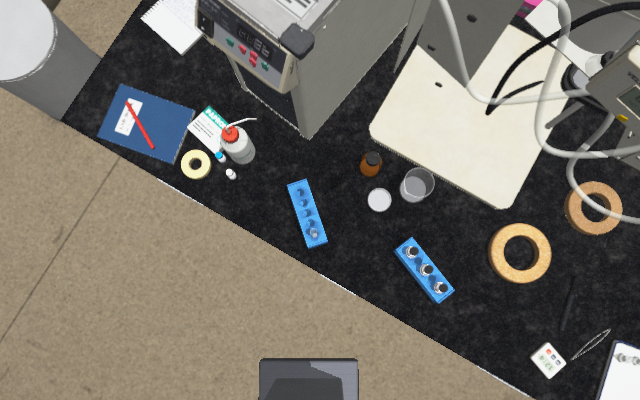

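View pics/side.png

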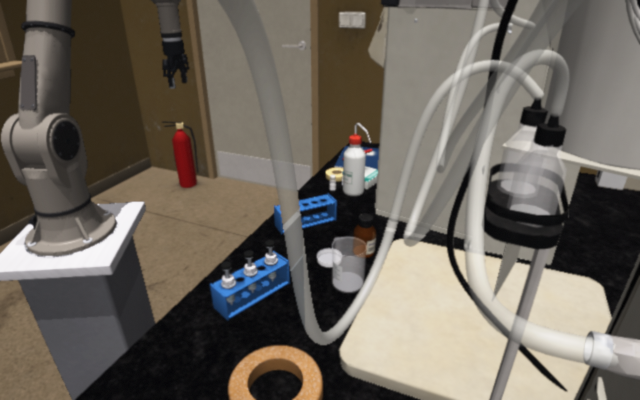

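The top view shows the check rack at about (271,424) with syringes near (251,413), (269,427) and (287,441). The wash rack is at about (213,307), with the test tube in its near end at (235,314). In the side view the three drawn plungers are at about (268,227), (258,250) and (246,269).

```bash
cat >> h.py <<'E'
def plan(pos,yaw=None,n=8):
    """rows (tool axes) from measured pose to pos with tool-y azimuth yaw (deg), tool kept vertical"""
    s=bot.observe(); p=s['ee_pos']; M=R.from_quat(s['ee_rot']).as_matrix()
    y0=np.arctan2(M[1,1],M[0,1]); dy=0 if yaw is None else (np.radians(yaw)-y0+np.pi)%(2*np.pi)-np.pi
    D=np.array(pos)-p
    for i in range(n):
        y=y0+dy*i/n; T=np.array([[np.cos(y-np.pi/2+np.pi),np.cos(y),0],[np.sin(y+np.pi/2),np.sin(y),0],[0,0,-1]])
        print('[%.1f,%.1f,%.1f,0,0,%.3f]'%(*(T.T@D/n*1000),-dy/n))
def st():
    s=bot.observe(); M=R.from_quat(s['ee_rot']).as_matrix()
    print(round(s['time_s'],2),'pos',s['ee_pos'].round(4),'yaw',round(np.degrees(np.arctan2(M[1,1],M[0,1])),2),'z',M[:,2].round(4),'F',s['force'].round(2),'w',round(s['grip_width'],3),'gf',round(s['grip_force'],1))
E
python3 - <<'E'
from h import *
st(); t=snap('top'); w=snap('wrist')
s=bot.observe(); M=R.from_quat(s['ee_rot']).as_matrix(); E=w['extrinsics']
print('cam in tool',M.T@(-E[:3,:3].T@E[:3,3]-s['ee_pos']),'look',M.T@(-E[2,:3]),w['fovy'])
hsv=cv2.cvtColor(t['color'],cv2.COLOR_RGB2HSV); m=cv2.inRange(hsv,(95,130,120),(115,255,255))
for c in cv2.findContours(m,cv2.RETR_EXTERNAL,cv2.CHAIN_APPROX_NONE)[0]:
    if cv2.contourArea(c)>300:
        b=cv2.boxPoints(cv2.minAreaRect(c)); print(atz(t,cv2.minAreaRect(c)[0][::-1],.055),[atz(t,q[::-1],.05)[:2].round(3).tolist() for q in b])
plan([.5,.22,.28],15,8)
E
```

```text
1.0 pos [0.2043 0.6171 0.2314] yaw 71.68 z [ 0.e+00  1.e-04 -1.e+00] F [-0.46  0.42 -0.49] w 1.003 gf 0.0
cam in tool [ 0.06950699 -0.00082979 -0.1429615 ] look [-2.71702724e-01  6.64198666e-05  9.62381227e-01] 66.481779251045
[ 0.48240891 -0.29977355  0.055     ] [[0.529, -0.229], [0.564, -0.273], [0.437, -0.372], [0.403, -0.328]]
[ 0.61694373 -0.02612864  0.055     ] [[0.686, 0.025], [0.703, -0.023], [0.55, -0.076], [0.534, -0.029]]
[0.83643139 0.3685138  0.055     ] [[0.805, 0.486], [0.943, 0.446], [0.871, 0.254], [0.736, 0.297]]
[-50.7,-35.5,-6.1,0,0,0.124]
[-54.7,-29.0,-6.1,0,0,0.124]
[-57.8,-22.0,-6.1,0,0,0.124]
[-60.1,-14.7,-6.1,0,0,0.124]
[-61.5,-7.2,-6.1,0,0,0.124]
[-61.9,0.4,-6.1,0,0,0.124]
[-61.4,8.1,-6.1,0,0,0.124]
[-59.9,15.6,-6.1,0,0,0.124]
```

```bash
python3 -m handwheel '[[-37,-26,-4,0,0,0.1],[-39,-23,-4,0,0,0.1],[-41,-19,-4,0,0,0.1],[-43,-15,-4,0,0,0.1],[-44,-11,-4,0,0,0.1],[-45,-6,-4,0,0,0.1],[-45,-2,-4,0,0,0.1],[-45,3,-4,0,0,0.1]]' 0
python3 - <<'E'
from h import *
st(); plan([.6,-.04,.3],-50,8)
E
```

```text
time_s: 1.9
ee_pos: [0.4147, 0.3202, 0.2638]
ee_rot: [0.533, 0.846, 0.0, -0.0]
force: [1.1, 0.7, 0.5]
grip_width: -0.002
grip_force: 0.0
1.9 pos [0.4147 0.3202 0.2638] yaw 25.62 z [ 4.e-04  9.e-04 -1.e+00] F [1.06 0.71 0.5 ] w -0.002 gf 0.0
[-50.6,1.4,-4.5,0,0,0.165]
[-49.7,9.7,-4.5,0,0,0.165]
[-47.4,17.7,-4.5,0,0,0.165]
[-43.9,25.3,-4.5,0,0,0.165]
[-39.1,32.1,-4.5,0,0,0.165]
[-33.3,38.1,-4.5,0,0,0.165]
[-26.6,43.1,-4.5,0,0,0.165]
[-19.2,46.9,-4.5,0,0,0.165]
```

```bash
python3 -m handwheel '[[-49,1,-4,0,0,0.145],[-48,9,-4,0,0,0.145],[-46,16,-4,0,0,0.145],[-43,23,-4,0,0,0.145],[-39,30,-4,0,0,0.145],[-34,36,-4,0,0,0.145],[-27,41,-4,0,0,0.145],[-20,45,-4,0,0,0.145]]' 0
python3 - <<'E'
from h import *
st(); w=snap('wrist','w1.png')
for th,z in(('check_rack',.059),('test_tube',.1)):
    for b in finder.boxes_of(w,th)[:3]: print(th,b['pixel'],round(b['conf'],2),atz(w,b['pixel'],z))
plan([.484,-.305,.28],-52,8)
E
```

```text
time_s: 2.7
ee_pos: [0.6109, -0.0192, 0.2959]
ee_rot: [0.91, 0.415, 0.001, -0.0]
force: [0.5, 0.3, -0.1]
grip_width: -0.001
grip_force: 0.0
2.7 pos [ 0.6109 -0.0192  0.2959] yaw -40.93 z [ 9.e-04  8.e-04 -1.e+00] F [ 0.48  0.26 -0.08] w -0.001 gf 0.0
test_tube [210.3, 309.5] 0.78 [ 0.5712009  -0.03673212  0.1       ]
[-37.1,11.2,1.9,0,0,0.024]
[-36.8,12.1,1.9,0,0,0.024]
[-36.5,13.0,1.9,0,0,0.024]
[-36.2,13.9,1.9,0,0,0.024]
[-35.8,14.7,1.9,0,0,0.024]
[-35.5,15.6,1.9,0,0,0.024]
[-35.1,16.4,1.9,0,0,0.024]
[-34.7,17.3,1.9,0,0,0.024]
```

View pics/w1.png

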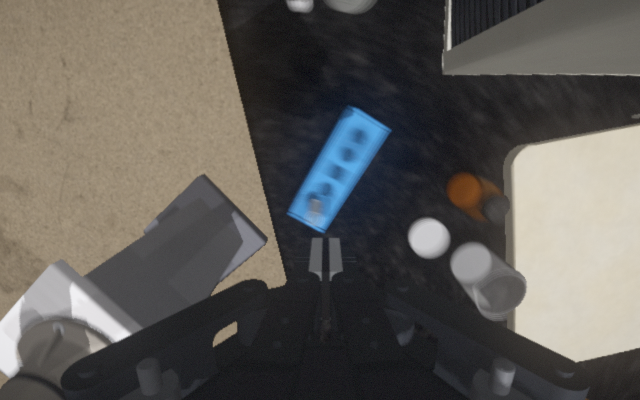

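The wrist view, slightly blurred, shows the wash rack running from (325,220) with the tube end up to (370,118). The four empty openings lie between about (330,172) and (358,130).

```bash
python3 - <<'E'
from h import *
plan([.44,-.335,.25],-52,8)
E
python3 -m handwheel '[[-45,6,6,0,0,0.025],[-45,7,6,0,0,0.025],[-45,8,6,0,0,0.025],[-45,8,6,0,0,0.025],[-45,9,6,0,0,0.025],[-44,10,6,0,0,0.025],[-44,11,6,0,0,0.025],[-35,9,4,0,0,0.025]]' 0
python3 -m handwheel '[[0,0,0,0,0,0],[0,0,0,0,0,0],[0,0,0,0,0,0],[0,0,0,0,0,0],[0,0,0,0,0,0],[0,0,0,0,0,0],[0,0,0,0,0,0],[0,0,0,0,0,0]]' 0 >/dev/null
python3 - <<'E'
from h import *
st(); w=snap('wrist','w2.png')
for th,z in(('button_1',.106),('syringe_1',.068),('check_rack',.059)):
    for b in finder.boxes_of(w,th)[:4]: print(th,b['pixel'],round(b['conf'],2),atz(w,b['pixel'],z))
E
```

```text
[-43.5,9.5,5.7,0,0,0.024]
[-43.3,10.6,5.7,0,0,0.024]
[-43.0,11.6,5.7,0,0,0.024]
[-42.7,12.6,5.7,0,0,0.024]
[-42.4,13.7,5.7,0,0,0.024]
[-42.1,14.7,5.7,0,0,0.024]
[-41.7,15.7,5.7,0,0,0.024]
[-41.3,16.7,5.7,0,0,0.024]
time_s: 3.65
ee_pos: [0.4079, -0.3107, 0.249]
ee_rot: [0.946, 0.325, 0.001, -0.001]
force: [0.5, -0.8, -0.6]
grip_width: 0.001
grip_force: 0.0
4.45 pos [ 0.4095 -0.3102  0.2492] yaw -52.06 z [-1.e-04  1.e-04 -1.e+00] F [ 1.03  0.16 -0.11] w -0.002 gf 0.0
button_1 [116.2, 367.1] 0.78 [ 0.48550678 -0.29912494  0.106     ]
button_1 [60.8, 370.0] 0.63 [ 0.52332766 -0.27097274  0.106     ]
button_1 [173.3, 363.4] 0.57 [ 0.44292617 -0.33015157  0.106     ]
syringe_1 [164.9, 358.9] 0.93 [ 0.44430776 -0.32869968  0.068     ]
syringe_1 [116.5, 364.5] 0.73 [ 0.48661651 -0.30127787  0.068     ]
syringe_1 [108.9, 360.5] 0.71 [ 0.48990304 -0.29322395  0.068     ]
syringe_1 [62.6, 365.5] 0.68 [ 0.52728901 -0.26887455  0.068     ]
check_rack [110.0, 359.6] 0.94 [ 0.48920218 -0.29387738  0.059     ]
```

View pics/w2.png

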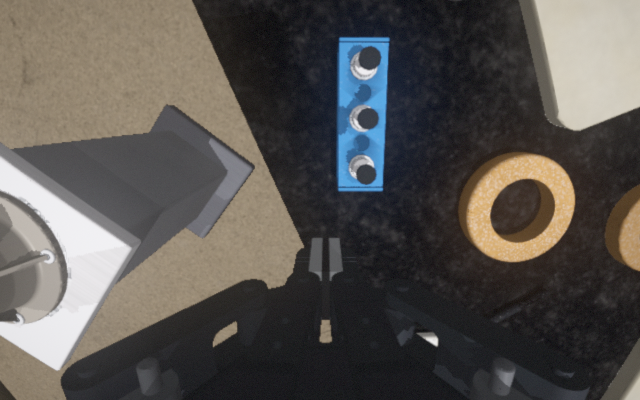

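The wrist view shows three black pads at about (173,363), (117,366) and (60,369), which agrees with the finder. Next I go over the nearest one (A).

```bash
python3 - <<'E'
from h import *
plan([.4437,-.3315,.118],-53.4,8)
E
```

```text
[1.8,4.7,16.4,0,0,0.003]
[1.8,4.7,16.4,0,0,0.003]
[1.8,4.7,16.4,0,0,0.003]
[1.8,4.7,16.4,0,0,0.003]
[1.8,4.7,16.4,0,0,0.003]
[1.8,4.7,16.4,0,0,0.003]
[1.8,4.7,16.4,0,0,0.003]
[1.9,4.7,16.4,0,0,0.003]
```

```bash
python3 -m handwheel '[[2,5,20,0,0,0.003],[2,5,20,0,0,0.003],[2,5,20,0,0,0.003],[2,5,20,0,0,0.003],[2,5,19,0,0,0.003],[2,5,18,0,0,0.003],[2,5,14,0,0,0.003],[1,3,0,0,0,0.003]]' 0
python3 -m handwheel '[[0,0,0,0,0,0],[0,0,0,0,0,0],[0,0,0,0,0,0],[0,0,1,0,0,0],[0,0,1,0,0,0],[0,0,1,0,0,0],[0,0,0,0,0,0],[0,0,0,0,0,0]]' 0
python3 - <<'E'
from h import *
st(); w=snap('wrist','w3.png')
for b in finder.boxes_of(w,'button_1')[:3]: print(b['pixel'],round(b['conf'],2),atz(w,b['pixel'],.106))
E
```

```text
time_s: 5.45
ee_pos: [0.4438, -0.3307, 0.1165]
ee_rot: [0.95, 0.314, -0.001, -0.001]
force: [-0.2, 0.5, -0.1]
grip_width: -0.001
grip_force: 0.0
time_s: 6.25
ee_pos: [0.4444, -0.3314, 0.1152]
ee_rot: [0.95, 0.314, -0.0, -0.0]
force: [-0.5, 0.4, -0.1]
grip_width: -0.002
grip_force: 0.0
6.25 pos [ 0.4444 -0.3314  0.1152] yaw -53.45 z [-1.e-04  1.e-04 -1.e+00] F [-0.55  0.36 -0.13] w -0.002 gf 0.0
[150.7, 323.2] 0.86 [ 0.48440048 -0.30038693  0.106     ]
[41.4, 322.4] 0.86 [ 0.52439239 -0.27038415  0.106     ]
[233.7, 328.3] 0.54 [ 0.45054834 -0.32877613  0.106     ]
```

View pics/w3.png

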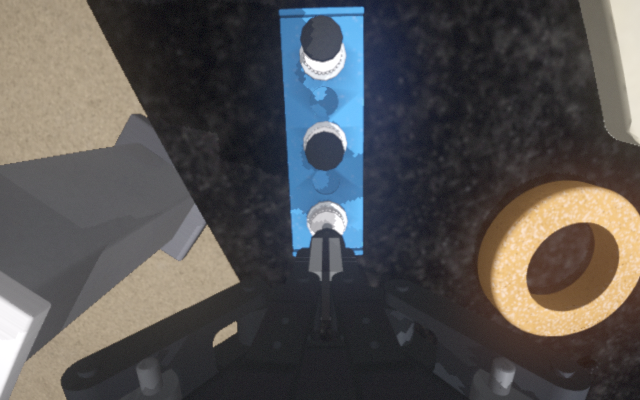

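The fingertips sit right over pad A. Pads B and C are at (.484,-.300) and (.524,-.270). Now a slow push.

```bash
python3 -m handwheel '[[0,0,2,0,0,0],[0,0,2,0,0,0],[0,0,2,0,0,0],[0,0,2,0,0,0],[0,0,1,0,0,0],[0,0,1,0,0,0],[0,0,1,0,0,0],[0,0,0.5,0,0,0]]' 0
python3 -m handwheel '[[0,0,0.5,0,0,0],[0,0,0.5,0,0,0],[0,0,0.5,0,0,0],[0,0,0.5,0,0,0],[0,0,0,0,0,0],[0,0,0,0,0,0],[0,0,0,0,0,0],[0,0,0,0,0,0]]' 0
```

```text
time_s: 7.15
ee_pos: [0.4444, -0.3314, 0.104]
ee_rot: [0.95, 0.314, 0.0, -0.0]
force: [-0.4, -0.0, 5.2]
grip_width: -0.0
grip_force: 2.0
time_s: 7.95
ee_pos: [0.4444, -0.3315, 0.1021]
ee_rot: [0.95, 0.314, 0.0, -0.0]
force: [-1.3, 1.5, 5.3]
grip_width: 0.001
grip_force: 2.9
```

```bash
python3 -m handwheel '[[0,0,0.5,0,0,0],[0,0,0.5,0,0,0],[0,0,0.5,0,0,0],[0,0,0.5,0,0,0],[0,0,0.5,0,0,0],[0,0,0,0,0,0],[0,0,0,0,0,0],[0,0,0,0,0,0]]' 0; python3 - <<'E'
from h import *
st()
E
```

```text
time_s: 8.75
ee_pos: [0.4445, -0.3315, 0.0999]
ee_rot: [0.95, 0.314, 0.0, -0.0]
force: [-1.8, 1.8, 8.1]
grip_width: -0.003
grip_force: 3.9
8.75 pos [ 0.4445 -0.3315  0.0999] yaw -53.45 z [ 5.e-04  4.e-04 -1.e+00] F [-1.8   1.76  8.05] w -0.003 gf 3.9
```

```bash
python3 -m handwheel '[[0,0,0.5,0,0,0],[0,0,0.5,0,0,0],[0,0,0.5,0,0,0],[0,0,0,0,0,0],[0,0,0,0,0,0],[0,0,0,0,0,0],[0,0,0,0,0,0],[0,0,0,0,0,0]]' 0; python3 - <<'E'
from h import *
st(); plan([.4844,-.3004,.116],-53.4,8)
E
```

```text
time_s: 9.55
ee_pos: [0.4445, -0.3315, 0.0985]
ee_rot: [0.95, 0.314, 0.0, -0.0]
force: [-2.0, 1.1, 10.2]
grip_width: 0.0
grip_force: 4.5
9.55 pos [ 0.4445 -0.3315  0.0985] yaw -53.46 z [ 5.e-04  6.e-04 -1.e+00] F [-1.97  1.11 10.17] w 0.0 gf 4.5
[6.3,-0.2,-2.2,0,0,-0.000]
[6.3,-0.2,-2.2,0,0,-0.000]
[6.3,-0.2,-2.2,0,0,-0.000]
[6.3,-0.2,-2.2,0,0,-0.000]
[6.3,-0.2,-2.2,0,0,-0.000]
[6.3,-0.1,-2.2,0,0,-0.000]
[6.3,-0.1,-2.2,0,0,-0.000]
[6.3,-0.1,-2.2,0,0,-0.000]
```

A's resistance climbs with depth, so it is blocked. Retreat to 116 mm, go over B and try it.

```bash
python3 -m handwheel '[[0,0,-4,0,0,0],[0,0,-10,0,0,0],[0,0,-6,0,0,0],[13,0,0,0,0,0],[13,0,0,0,0,0],[13,-1,0,0,0,0],[11,0,0,0,0,0],[0,0,0,0,0,0]]' 0
python3 -m handwheel '[[0,0,2,0,0,0],[0,0,3,0,0,0],[0,0,3,0,0,0],[0,0,3,0,0,0],[0,0,2,0,0,0],[0,0,1,0,0,0],[0,0,1,0,0,0],[0,0,0,0,0,0]]' 0
python3 -m handwheel '[[0,0,0.5,0,0,0],[0,0,0.5,0,0,0],[0,0,0.5,0,0,0],[0,0,0.5,0,0,0],[0,0,0.5,0,0,0],[0,0,0.5,0,0,0],[0,0,0,0,0,0],[0,0,0,0,0,0]]' 0
```

```text
time_s: 10.35
ee_pos: [0.4862, -0.2986, 0.1172]
ee_rot: [0.949, 0.316, 0.0, -0.0]
force: [0.7, 0.6, 0.1]
grip_width: 0.002
grip_force: 0.0
time_s: 11.15
ee_pos: [0.4837, -0.3012, 0.1029]
ee_rot: [0.95, 0.313, -0.0, 0.0]
force: [-2.0, 0.3, 4.1]
grip_width: -0.0
grip_force: 1.7
time_s: 11.95
ee_pos: [0.484, -0.3009, 0.0998]
ee_rot: [0.95, 0.314, 0.0, 0.0]
force: [-2.0, -1.0, 3.3]
grip_width: 0.001
grip_force: 1.7
```

```bash
python3 -m handwheel '[[0,0,1,0,0,0],[0,0,1.5,0,0,0],[0,0,1.5,0,0,0],[0,0,1.5,0,0,0],[0,0,1.5,0,0,0],[0,0,1.5,0,0,0],[0,0,1.5,0,0,0],[0,0,1,0,0,0]]' 0
python3 -m handwheel '[[0,0,1,0,0,0],[0,0,1,0,0,0],[0,0,0.5,0,0,0],[0,0,0.5,0,0,0],[0,0,0.5,0,0,0],[0,0,0,0,0,0],[0,0,0,0,0,0],[0,0,0,0,0,0]]' 0
```

```text
time_s: 12.75
ee_pos: [0.4838, -0.3009, 0.0886]
ee_rot: [0.95, 0.313, -0.0, -0.0]
force: [-2.1, -1.1, 3.5]
grip_width: -0.002
grip_force: 1.7
time_s: 13.55
ee_pos: [0.484, -0.3008, 0.0853]
ee_rot: [0.95, 0.314, 0.0, -0.0]
force: [-2.8, -1.6, 3.3]
grip_width: 0.004
grip_force: 1.6
```

Still 3.3 N at 85.3 mm. The stop should come at about 84.4 mm, so I go 1.5 mm further.

```bash
python3 -m handwheel '[[0,0,0.5,0,0,0],[0,0,0.5,0,0,0],[0,0,0.5,0,0,0],[0,0,0,0,0,0],[0,0,0,0,0,0],[0,0,0,0,0,0],[0,0,0,0,0,0],[0,0,0,0,0,0]]' 0
```

```text
time_s: 14.35
ee_pos: [0.484, -0.3008, 0.084]
ee_rot: [0.95, 0.314, 0.0, -0.0]
force: [-2.3, -1.5, 5.2]
grip_width: 0.001
grip_force: 2.6
```

```bash
python3 -m handwheel '[[0,0,0.5,0,0,0],[0,0,0.5,0,0,0],[0,0,0,0,0,0],[0,0,0,0,0,0],[0,0,0,0,0,0],[0,0,0,0,0,0],[0,0,0,0,0,0],[0,0,0,0,0,0]]' 0
python3 - <<'E'
from h import *
st(); plan([.5248,-.2703,.083],-53.4,4)
E
```

```text
time_s: 15.15
ee_pos: [0.484, -0.3008, 0.0832]
ee_rot: [0.95, 0.314, 0.0, -0.0]
force: [-3.1, -0.0, 8.0]
grip_width: -0.0
grip_force: 3.5
15.15 pos [ 0.484  -0.3008  0.0832] yaw -53.46 z [ 3.e-04  5.e-04 -1.e+00] F [-3.14 -0.01  8.03] w -0.0 gf 3.5
[12.7,-0.1,0.1,0,0,-0.000]
[12.7,-0.1,0.1,0,0,-0.000]
[12.7,-0.1,0.1,0,0,-0.000]
[12.7,-0.1,0.1,0,0,-0.000]
```

B is home: 8 N against a firm stop. On to C.

```bash
python3 -m handwheel '[[0,0,-4,0,0,0],[0,0,-15,0,0,0],[0,0,-14,0,0,0],[0,0,0,0,0,0],[15,0,0,0,0,0],[15,0,0,0,0,0],[15,0,0,0,0,0],[6,0,0,0,0,0]]' 0
python3 -m handwheel '[[0,0,0,0,0,0],[0,0,2,0,0,0],[0,0,3,0,0,0],[0,0,3,0,0,0],[0,0,3,0,0,0],[0,0,1,0,0,0],[0,0,1,0,0,0],[0,0,0,0,0,0]]' 0
python3 -m handwheel '[[0,0,0.5,0,0,0],[0,0,0.5,0,0,0],[0,0,0.5,0,0,0],[0,0,0.5,0,0,0],[0,0,0.5,0,0,0],[0,0,0.5,0,0,0],[0,0,0,0,0,0],[0,0,0,0,0,0]]' 0
```

```text
time_s: 15.95
ee_pos: [0.5274, -0.2677, 0.115]
ee_rot: [0.949, 0.316, 0.0, -0.001]
force: [0.5, 1.5, 0.5]
grip_width: 0.002
grip_force: 0.0
time_s: 16.75
ee_pos: [0.5247, -0.2709, 0.1029]
ee_rot: [0.95, 0.313, -0.0, 0.0]
force: [-1.8, -0.5, 3.5]
grip_width: -0.0
grip_force: 1.7
time_s: 17.55
ee_pos: [0.525, -0.2705, 0.0998]
ee_rot: [0.95, 0.314, 0.0, 0.0]
force: [-1.2, -0.2, 3.7]
grip_width: -0.001
grip_force: 1.7
```

Steady, so C is free. Run it home.

```bash
python3 -m handwheel '[[0,0,1,0,0,0],[0,0,1.5,0,0,0],[0,0,1.5,0,0,0],[0,0,1.5,0,0,0],[0,0,1.5,0,0,0],[0,0,1.5,0,0,0],[0,0,1.5,0,0,0],[0,0,1,0,0,0]]' 0
python3 -m handwheel '[[0,0,1,0,0,0],[0,0,1,0,0,0],[0,0,1,0,0,0],[0,0,0.5,0,0,0],[0,0,0.5,0,0,0],[0,0,0.5,0,0,0],[0,0,0,0,0,0],[0,0,0,0,0,0]]' 0
```

```text
time_s: 18.35
ee_pos: [0.5248, -0.2706, 0.0886]
ee_rot: [0.95, 0.313, -0.0, -0.0]
force: [-2.3, -1.2, 3.8]
grip_width: 0.0
grip_force: 1.7
time_s: 19.15
ee_pos: [0.5249, -0.2705, 0.0844]
ee_rot: [0.95, 0.314, 0.0, -0.0]
force: [-2.2, -1.4, 4.2]
grip_width: -0.001
grip_force: 2.2
```

```bash
python3 -m handwheel '[[0,0,0.5,0,0,0],[0,0,0.5,0,0,0],[0,0,0.5,0,0,0],[0,0,0,0,0,0],[0,0,0,0,0,0],[0,0,0,0,0,0],[0,0,0,0,0,0],[0,0,0,0,0,0]]' 0
python3 - <<'E'
from h import *
st(); plan([.443,-.3314,.165],-53.2,8)
E
```

```text
time_s: 19.95
ee_pos: [0.5249, -0.2706, 0.0832]
ee_rot: [0.95, 0.313, 0.0, -0.0]
force: [-4.3, -1.2, 6.4]
grip_width: -0.001
grip_force: 3.6
19.95 pos [ 0.5249 -0.2706  0.0832] yaw -53.46 z [ 1.e-04  3.e-04 -1.e+00] F [-4.33 -1.22  6.43] w -0.001 gf 3.6
[-12.7,0.0,-10.2,0,0,-0.001]
[-12.7,0.0,-10.2,0,0,-0.001]
[-12.7,0.0,-10.2,0,0,-0.001]
[-12.7,-0.0,-10.2,0,0,-0.001]
[-12.7,-0.0,-10.2,0,0,-0.001]
[-12.7,-0.0,-10.2,0,0,-0.001]
[-12.7,-0.0,-10.2,0,0,-0.001]
[-12.7,-0.0,-10.2,0,0,-0.001]
```

C is home. Now retreat and look at A from behind, with the gripper opened to about 40 mm.

```bash
python3 -m handwheel '[[0,0,-5,0,0,0],[0,0,-25,0,0,0],[-5,0,-30,0,0,0],[-25,0,-20,0,0,0],[-35,0,-10,0,0,0],[-35,0,0,0,0,0],[-20,0,0,0,0,0],[-12,0,0,0,0,0]]' 0.5 30
python3 -m handwheel '[[0,0,0,0,0,0],[0,0,0,0,0,0],[0,0,0,0,0,0],[0,0,0,0,0,0],[0,0,0,0,0,0],[0,0,0,0,0,0],[0,0,0,0,0,0],[0,0,0,0,0,0]]' 0.5 >/dev/null
python3 - <<'E'
from h import *
st(); w=snap('wrist','w4.png')
for th,z in(('button_1',.1035),('syringe_1',.07)):
  for b in finder.boxes_of(w,th)[:4]: print(th,b['pixel'],round(b['conf'],2),atz(w,b['pixel'],z),atz(w,b['pixel'],.086))
for X in ([.4425,-.331,.1035],[.4425,-.331,.075],[.4845,-.300,.086],[.526,-.269,.086]): print(proj(w,np.array(X)))
E
```

```text
time_s: 20.75
ee_pos: [0.4181, -0.3492, 0.1726]
ee_rot: [0.95, 0.313, 0.001, -0.0]
force: [0.5, 0.4, -1.1]
grip_width: 0.498
grip_force: 0.0
21.55 pos [ 0.4189 -0.3491  0.1728] yaw -53.45 z [ 1.e-04  1.e-04 -1.e+00] F [ 0.57 -0.74  0.18] w 0.501 gf 0.0
button_1 [170.0, 326.1] 0.92 [ 0.44363805 -0.3314546   0.1035    ] [ 0.44118661 -0.33333556  0.086     ]
button_1 [21.0, 323.5] 0.83 [ 0.51914492 -0.27336787  0.1035    ] [ 0.52292042 -0.2704585   0.086     ]
button_1 [97.1, 327.0] 0.82 [ 0.48331478 -0.30274482  0.1035    ] [ 0.48413542 -0.30225813  0.086     ]
syringe_1 [96.2, 327.5] 0.92 [ 0.48564647 -0.30172579  0.07      ] [ 0.48484663 -0.30217645  0.086     ]
syringe_1 [158.7, 326.6] 0.74 [ 0.44658516 -0.32988563  0.07      ] [ 0.44832897 -0.32850254  0.086     ]
syringe_1 [25.5, 324.0] 0.6 [ 0.52414115 -0.2699034   0.07      ] [ 0.52083456 -0.27242632  0.086     ]
syringe_1 [171.0, 329.4] 0.38 [ 0.43988478 -0.33770616  0.07      ] [ 0.44206492 -0.33581381  0.086     ]
(np.float64(170.90438748768958), np.float64(324.6169584928694))
(np.float64(164.53471737548364), np.float64(324.68478576970125))
(np.float64(94.72001248962708), np.float64(324.77478331873493))
(np.float64(15.692484598736598), np.float64(324.4681386069745))
```

View pics/w4.png

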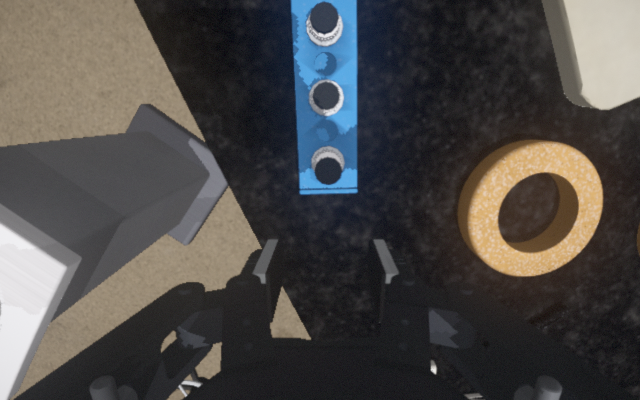

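The view shows pad A at (171,328), still drawn. B at (97,327) and C at (19,323) have their pads low and look home. A is at about (.4433,-.3316).

```bash
python3 - <<'E'
from h import *
plan([.4433,-.3316,.0648],-53.2,8)
E
```

```text
[3.7,0.1,13.5,0,0,-0.001]
[3.7,0.1,13.5,0,0,-0.001]
[3.7,0.1,13.5,0,0,-0.001]
[3.7,0.1,13.5,0,0,-0.001]
[3.7,0.1,13.5,0,0,-0.001]
[3.7,0.1,13.5,0,0,-0.001]
[3.7,0.1,13.5,0,0,-0.001]
[3.7,0.1,13.5,0,0,-0.001]
```

```bash
python3 -m handwheel '[[10,0.3,0,0,0,0],[10,0.3,0,0,0,0],[10,0.2,5,0,0,0],[0,0,10,0,0,0],[0,0,10,0,0,0],[0,0,10,0,0,0],[0,0,10,0,0,0],[0,0,0,0,0,0]]' 0.5 30
python3 -m handwheel '[[0,0,10,0,0,0],[0,0,10,0,0,0],[0,0,10,0,0,0],[0,0,10,0,0,0],[0,0,10,0,0,0],[0,0,8,0,0,0],[0,0,5,0,0,0],[0,0,0,0,0,0]]' 0.5 30
python3 - <<'E'
from h import *
st(); plan([.4433,-.3316,.0648],None,1)
E
```

```text
time_s: 22.5
ee_pos: [0.4421, -0.3313, 0.1259]
ee_rot: [0.95, 0.313, -0.001, -0.001]
force: [-0.1, 0.1, 0.2]
grip_width: 0.5
grip_force: 0.0
time_s: 23.3
ee_pos: [0.4431, -0.3316, 0.064]
ee_rot: [0.95, 0.313, -0.0, -0.0]
force: [-0.3, 0.1, 0.2]
grip_width: 0.5
grip_force: 0.0
23.3 pos [ 0.4431 -0.3316  0.064 ] yaw -53.46 z [-1.1e-03  7.0e-04 -1.0e+00] F [-0.26  0.06  0.19] w 0.5 gf 0.0
[0.1,0.1,-0.8,0,0,0.000]
```

```bash
python3 -m handwheel '[[0,0,0,0,0,0],[0,0,0,0,0,0],[0,0,0,0,0,0],[0,0,0,0,0,0],[0,0,0,0,0,0],[0,0,0,0,0,0],[0,0,0,0,0,0],[0,0,0,0,0,0]]' 0 30
```

```text
time_s: 24.1
ee_pos: [0.4438, -0.3322, 0.0653]
ee_rot: [0.95, 0.314, 0.0, 0.0]
force: [-0.5, 1.1, 4.8]
grip_width: 0.238
grip_force: 29.7
```

```bash
python3 -m handwheel '[[0,0,-4,0,0,0],[0,0,-6,0,0,0],[0,0,-10,0,0,0],[0,0,-15,0,0,0],[0,0,-15,0,0,0],[0,0,-15,0,0,0],[0,0,-10,0,0,0],[0,0,0,0,0,0]]' 0 30
python3 - <<'E'
from h import *
st(); w=snap('wrist','w5.png'); t=snap('top'); 
hsv=cv2.cvtColor(t['color'],cv2.COLOR_RGB2HSV); m=cv2.inRange(hsv,(95,130,60),(115,255,255))
for c in cv2.findContours(m,cv2.RETR_EXTERNAL,cv2.CHAIN_APPROX_NONE)[0]:
    r=cv2.minAreaRect(c)
    if 300<cv2.contourArea(c)<5000:print(r,atz(t,r[0][::-1],.055))
for th in('syringe_1','button_1'):
  for b in finder.boxes_of(w,th)[:3]: print(th,b['pixel'],round(b['conf'],2))
plan([.56,-.08,.25],-53,8)
E
```

```text
time_s: 24.9
ee_pos: [0.4445, -0.3325, 0.1417]
ee_rot: [0.95, 0.314, 0.001, 0.001]
force: [-0.2, -1.0, -1.9]
grip_width: 0.235
grip_force: 29.6
24.9 pos [ 0.4445 -0.3325  0.1417] yaw -53.44 z [ 0.0032 -0.0013 -1.    ] F [-0.16 -1.04 -1.87] w 0.235 gf 29.6
((420.7804870605469, 266.9755859375), (61.220115661621094, 24.675453186035156), 51.34019088745117) [ 0.49041579 -0.2925484   0.055     ]
((306.79998779296875, 213.39999389648438), (68.30518341064453, 22.135942459106445), 71.56504821777344) [ 0.61570823 -0.0257896   0.055     ]
((144.97589111328125, 122.56514739990234), (81.34101867675781, 58.59193420410156), 20.323135375976562) [0.83667247 0.36844196 0.055     ]
syringe_1 [137.6, 323.7] 0.87
syringe_1 [62.7, 322.4] 0.84
syringe_1 [264.3, 324.6] 0.61
button_1 [142.4, 324.1] 0.96
button_1 [290.0, 324.3] 0.94
button_1 [56.0, 320.4] 0.94
[30.5,-16.5,-13.9,0,0,-0.001]
[30.5,-16.5,-13.9,0,0,-0.001]
[30.5,-16.5,-13.9,0,0,-0.001]
[30.5,-16.4,-13.9,0,0,-0.001]
[30.5,-16.4,-13.9,0,0,-0.001]
[30.5,-16.4,-13.9,0,0,-0.001]
[30.5,-16.3,-13.9,0,0,-0.001]
[30.6,-16.3,-13.9,0,0,-0.001]
```

View pics/w5.png

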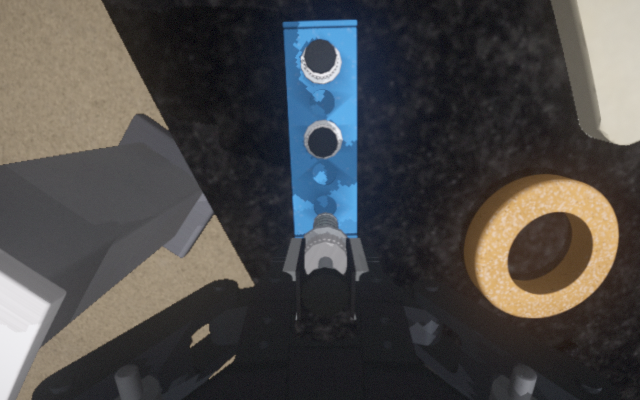

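The syringe is held upright in the fingers, with its tip visible at (325,215), clear of the rack. Carry it toward the wash rack.

```bash
python3 - <<'E'
from h import *
plan([.545,-.05,.24],-71.6,8)
E
```

```text
[31.2,-20.7,-12.6,0,0,0.040]
[30.3,-21.9,-12.6,0,0,0.040]
[29.4,-23.1,-12.6,0,0,0.040]
[28.5,-24.2,-12.6,0,0,0.040]
[27.5,-25.3,-12.6,0,0,0.040]
[26.5,-26.4,-12.6,0,0,0.040]
[25.4,-27.4,-12.6,0,0,0.040]
[24.3,-28.4,-12.6,0,0,0.040]
```

```bash
python3 -m handwheel '[[5,-3,-13,0,0,0.02],[12,-8,-13,0,0,0.025],[21,-14,-13,0,0,0.027],[21,-14,-13,0,0,0.027],[20,-15,-10,0,0,0.027],[20,-16,-8,0,0,0.027],[20,-16,-8,0,0,0.027],[19,-17,-8,0,0,0.027]]' 0 30
python3 -m handwheel '[[19,-17,-6,0,0,0.027],[18,-18,-6,0,0,0.027],[18,-18,0,0,0,0.027],[14,-15,0,0,0,0.02],[8,-10,0,0,0,0.01],[4,-5,0,0,0,0],[0,0,0,0,0,0],[0,0,0,0,0,0]]' 0 30
python3 - <<'E'
from h import *
st(); plan([.545,-.05,.24],-71.6,8)
E
```

```text
time_s: 25.9
ee_pos: [0.5094, -0.1714, 0.2254]
ee_rot: [0.977, 0.213, -0.001, -0.0]
force: [0.9, -0.1, -1.7]
grip_width: 0.237
grip_force: 29.6
time_s: 26.7
ee_pos: [0.5533, -0.0666, 0.2377]
ee_rot: [0.987, 0.159, -0.0, 0.0]
force: [-0.2, -1.4, -0.8]
grip_width: 0.233
grip_force: 29.6
26.7 pos [ 0.5533 -0.0666  0.2377] yaw -71.76 z [-5.e-04 -6.e-04 -1.e+00] F [-0.25 -1.43 -0.78] w 0.233 gf 29.6
[-0.3,-2.3,-0.3,0,0,-0.000]
[-0.3,-2.3,-0.3,0,0,-0.000]
[-0.3,-2.3,-0.3,0,0,-0.000]
[-0.3,-2.3,-0.3,0,0,-0.000]
[-0.3,-2.3,-0.3,0,0,-0.000]
[-0.3,-2.3,-0.3,0,0,-0.000]
[-0.3,-2.3,-0.3,0,0,-0.000]
[-0.3,-2.3,-0.3,0,0,-0.000]
```

```bash
python3 - <<'E'
from h import *
w=snap('wrist'); im=w['color'][:,:,::-1].copy(); c=np.array([.617,-.026]); a=np.radians(18.3)
for y in(-.052,-.026,0,.026,.052):
    q=c+y*np.array([np.cos(a),np.sin(a)]); r=proj(w,np.array([*q,.059])); print(y,q,r)
hsv=cv2.cvtColor(w['color'],cv2.COLOR_RGB2HSV); m=cv2.inRange(hsv,(95,120,60),(118,255,255))
k=max(cv2.findContours(m,cv2.RETR_EXTERNAL,cv2.CHAIN_APPROX_NONE)[0],key=cv2.contourArea)
x,y,ww,hh=cv2.boundingRect(k);print(x,y,ww,hh)
x0,y0=max(x-20,0),max(y-20,0); cr=im[y0:y+hh+20,x0:x+ww+20]; s=min(4,600//cr.shape[0],800//cr.shape[1]); print(x0,y0,s)
cv2.imwrite('pics/w6.png',cv2.resize(cr,None,fx=s,fy=s,interpolation=cv2.INTER_CUBIC))
import pickle; pickle.dump(w,open('w6.pkl','wb')); st()
E
```

```text
-0.052 [ 0.56762988 -0.04232761] (np.float64(160.33826036823194), np.float64(307.3179705135049))
-0.026 [ 0.59231494 -0.0341638 ] (np.float64(135.33159301435774), np.float64(306.91785224113096))
0 [ 0.617 -0.026] (np.float64(109.33239476078141), np.float64(306.51563039325316))
0.026 [ 0.64168506 -0.0178362 ] (np.float64(82.3502345450566), np.float64(306.1134982247531))
0.052 [ 0.66637012 -0.00967239] (np.float64(54.410351179597995), np.float64(305.7142090257213))
274 22 71 165
254 2 2
26.75 pos [ 0.5533 -0.0668  0.2378] yaw -71.79 z [-1.e-04 -4.e-04 -1.e+00] F [ 0.03 -1.38 -1.2 ] w 0.238 gf 29.6
```

View pics/w6.png

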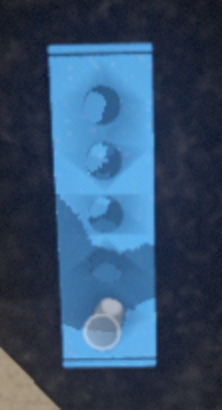

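The enlarged crop shows four empty openings at full-picture (305,54), (305,82), (306,108) and (306,134), matching my model to within 1 px. The tube is in the near end at about (306,163). Next I check how the syringe sits in the grip.

```bash
python3 - <<'E'
from h import *
w=snap('wrist'); s=bot.observe(); M=R.from_quat(s['ee_rot']).as_matrix()
for n,v in(('tip',[0,0,.0565]),('pad',[0,0,-.038]),('collar',[0,0,-.01]),('pad+x5',[.005,0,-.038]),('tip+x5',[.005,0,.0565])): print(n,proj(w,s['ee_pos']+M@np.array(v)))
for th in('button_1','syringe_1'):
  for b in finder.boxes_of(w,th)[:2]: print(th,b['pixel'],round(b['conf'],2))
cv2.imwrite('pics/w7.png',cv2.resize(w['color'][190:340,250:400,::-1],None,fx=4,fy=4,interpolation=cv2.INTER_CUBIC))
plan([.6417,-.0178,.19],-71.7,8)
E
```

```text
tip (np.float64(216.6758323787336), np.float64(324.7535937231445))
pad (np.float64(294.11322658331153), np.float64(324.44479874605656))
collar (np.float64(261.27655374747087), np.float64(324.5753809148148))
pad+x5 (np.float64(282.90150736252536), np.float64(324.4361470285456))
tip+x5 (np.float64(209.75269338276794), np.float64(324.7511989993806))
button_1 [289.5, 321.0] 0.82
button_1 [267.4, 493.6] 0.81
syringe_1 [294.3, 495.9] 0.82
syringe_1 [258.7, 485.4] 0.65
[12.4,-2.3,6.0,0,0,-0.000]
[12.4,-2.3,6.0,0,0,-0.000]
[12.4,-2.3,6.0,0,0,-0.000]
[12.4,-2.3,6.0,0,0,-0.000]
[12.4,-2.3,6.0,0,0,-0.000]
[12.4,-2.3,6.0,0,0,-0.000]
[12.4,-2.3,6.0,0,0,-0.000]
[12.4,-2.3,6.0,0,0,-0.000]
```

View pics/w7.png

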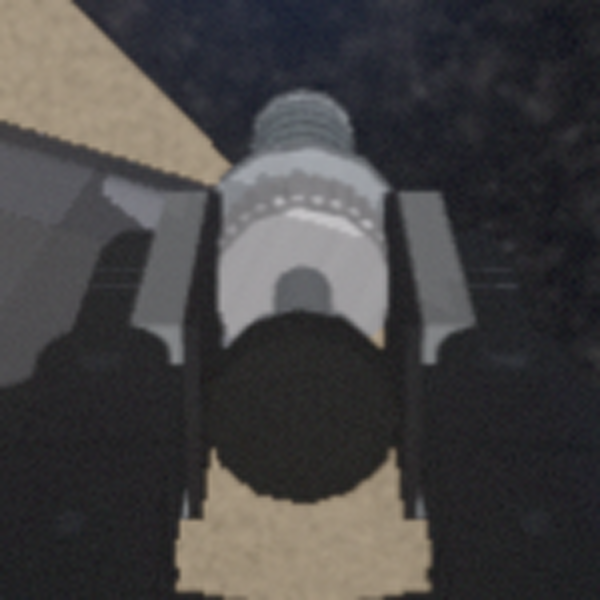

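The pad circle centre is at about (326,291), within about 1 mm of prediction, so the syringe is upright and centred. I target the +26 mm opening with small corrections.

```bash
python3 -m handwheel '[[6,-1,0,0,0,0],[14,-2.5,0,0,0,0],[18,-3.5,0,0,0,0],[20,-4,0,0,0,0],[18,-3.5,0,0,0,0],[12,-2.5,0,0,0,0],[7,-1.5,0,0,0,0],[3.4,-0.7,0,0,0,0]]' 0 30
python3 -m handwheel '[[0,0,5,0,0,0],[0,0,15,0,0,0],[0,0,20,0,0,0],[0,0,20,0,0,0],[0,0,20,0,0,0],[0,0,15,0,0,0],[0,0,10,0,0,0],[0,0,0,0,0,0]]' 0 30
python3 - <<'E'
from h import *
st(); plan([.6406,-.0171,.115],-71.7,1)
E
```

```text
time_s: 27.7
ee_pos: [0.6417, -0.0157, 0.2375]
ee_rot: [0.987, 0.16, -0.0, 0.0]
force: [0.2, -0.5, -1.4]
grip_width: 0.236
grip_force: 29.6
time_s: 28.5
ee_pos: [0.6399, -0.016, 0.1311]
ee_rot: [0.987, 0.159, -0.001, -0.0]
force: [0.3, 0.5, -1.8]
grip_width: 0.236
grip_force: 29.6
28.5 pos [ 0.6399 -0.016   0.1311] yaw -71.7 z [-3.e-03  1.e-04 -1.e+00] F [ 0.28  0.45 -1.8 ] w 0.236 gf 29.6
[0.3,1.2,16.1,0,0,0.000]
```

```bash
python3 -m handwheel '[[0,1,2,0,0,0],[0,0,2,0,0,0],[0,0,1,0,0,0],[0,0,0,0,0,0],[0,0,0,0,0,0],[0,0,0,0,0,0],[0,0,0,0,0,0],[0,0,0,0,0,0]]' 0 30
python3 - <<'E'
from h import *
st(); plan([.6406,-.0171,.115],-71.7,1); w=snap('wrist'); hyp=[proj(w,np.array([.617+y*.9494,-.026+y*.314,.059])) for y in(.026,.052)]; print(hyp)
m=cv2.inRange(cv2.cvtColor(w['color'],cv2.COLOR_RGB2HSV),(95,120,40),(118,255,255))
for r in range(40,240,40):
    k=np.flatnonzero(m[r]); print(r,(k.min(),k.max(),(k.min()+k.max())/2) if len(k) else None)
E
```

```text
time_s: 29.3
ee_pos: [0.6416, -0.017, 0.1279]
ee_rot: [0.987, 0.159, 0.0, -0.0]
force: [-0.4, 0.7, -1.1]
grip_width: 0.236
grip_force: 29.6
29.3 pos [ 0.6416 -0.017   0.1279] yaw -71.67 z [ 1.e-04  1.e-04 -1.e+00] F [-0.43  0.7  -1.13] w 0.236 gf 29.6
[-0.9,-0.2,12.9,0,0,0.000]
[(np.float64(211.51393957366224), np.float64(325.9976194789995)), (np.float64(176.40160831591103), np.float64(326.04055160017407))]
40 None
80 None
120 (np.int64(285), np.int64(349), np.float64(317.0))
160 (np.int64(288), np.int64(375), np.float64(331.5))
200 (np.int64(290), np.int64(359), np.float64(324.5))
```

```bash
python3 -m handwheel '[[-0.8,0,3,0,0,0],[0,0,3,0,0,0],[0,0,3,0,0,0],[0,0,3,0,0,0],[0,0,3,0,0,0],[0,0,2,0,0,0],[0,0,0,0,0,0],[0,0,0,0,0,0]]' 0 30
python3 -m handwheel '[[0,0,2,0,0,0],[0,0,2,0,0,0],[0,0,2,0,0,0],[0,0,2,0,0,0],[0,0,1,0,0,0],[0,0,1,0,0,0],[0,0,0,0,0,0],[0,0,0,0,0,0]]' 0 30
```

```text
time_s: 30.15
ee_pos: [0.6408, -0.0173, 0.1108]
ee_rot: [0.987, 0.159, 0.0, -0.0]
force: [0.3, 0.1, -1.5]
grip_width: 0.237
grip_force: 29.6
time_s: 30.95
ee_pos: [0.6408, -0.0173, 0.1008]
ee_rot: [0.987, 0.159, 0.0, -0.0]
force: [0.7, -0.1, -1.9]
grip_width: 0.234
grip_force: 29.6
```

Barrel entered with no contact. Continue down to about 67 mm.

```bash
python3 -m handwheel '[[0,0,3,0,0,0],[0,0,4,0,0,0],[0,0,4,0,0,0],[0,0,4,0,0,0],[0,0,3,0,0,0],[0,0,2,0,0,0],[0,0,0,0,0,0],[0,0,0,0,0,0]]' 0 30
python3 -m handwheel '[[0,0,3,0,0,0],[0,0,3,0,0,0],[0,0,3,0,0,0],[0,0,2,0,0,0],[0,0,2,0,0,0],[0,0,1,0,0,0],[0,0,0,0,0,0],[0,0,0,0,0,0]]' 0 30
```

```text
time_s: 31.75
ee_pos: [0.6407, -0.0172, 0.0807]
ee_rot: [0.987, 0.159, -0.0, -0.0]
force: [1.0, 0.3, -1.9]
grip_width: 0.234
grip_force: 29.6
time_s: 32.55
ee_pos: [0.6408, -0.0172, 0.0667]
ee_rot: [0.987, 0.159, 0.0, -0.0]
force: [1.0, -0.3, -1.1]
grip_width: 0.232
grip_force: 29.6
```

```bash
python3 -m handwheel '[[0,0,0.5,0,0,0],[0,0,0.5,0,0,0],[0,0,0.5,0,0,0],[0,0,0.3,0,0,0],[0,0,0,0,0,0],[0,0,0,0,0,0],[0,0,0,0,0,0],[0,0,0,0,0,0]]' 0 30
python3 -m handwheel '[[0,0,0,0,0,0],[0,0,0,0,0,0],[0,0,0,0,0,0],[0,0,0,0,0,0],[0,0,0,0,0,0],[0,0,0,0,0,0],[0,0,0,0,0,0],[0,0,0,0,0,0]]' 0.5 30
```

```text
time_s: 33.35
ee_pos: [0.641, -0.0172, 0.0653]
ee_rot: [0.987, 0.159, 0.0, -0.0]
force: [0.5, 0.9, 3.1]
grip_width: 0.237
grip_force: 30.0
time_s: 34.15
ee_pos: [0.6408, -0.0172, 0.065]
ee_rot: [0.987, 0.159, 0.0, -0.0]
force: [-0.6, 0.1, 0.2]
grip_width: 0.499
grip_force: 0.0
```

Flange contacted the plate at 65 mm; released. Retreat straight up and look.

```bash
python3 -m handwheel '[[0,0,-5,0,0,0],[0,0,-10,0,0,0],[0,0,-15,0,0,0],[0,0,-20,0,0,0],[0,0,-20,0,0,0],[0,0,-20,0,0,0],[0,0,-20,0,0,0],[0,0,-20,0,0,0]]' 0.5
python3 -m handwheel '[[-20,0,-5,0,0,0],[-30,0,0,0,0,0],[-20,0,0,0,0,0],[-10,0,0,0,0,0],[0,0,0,0,0,0],[0,0,0,0,0,0],[0,0,0,0,0,0],[0,0,0,0,0,0]]' 0.5
python3 - <<'E'
from h import *
st(); w=snap('wrist'); d=snap('side')
for b in finder.boxes_of(w,'button_1')[:2]: print(b['pixel'],round(b['conf'],2),atz(w,b['pixel'],.1035))
a=cv2.resize(w['color'][0:250,170:470,::-1],(600,500)); b=cv2.resize(d['color'][190:315,200:250+100,::-1],(200,250))
b2=cv2.resize(d['color'][170:295,260:360,::-1],(200,250))
cv2.imwrite('pics/end.png',np.hstack([a,np.vstack([b,b2])]))
E
```

```text
time_s: 34.95
ee_pos: [0.641, -0.0175, 0.1975]
ee_rot: [0.987, 0.159, 0.001, 0.0]
force: [0.3, -0.6, 0.1]
grip_width: 0.5
grip_force: 0.0
time_s: 35.75
ee_pos: [0.5656, -0.042, 0.1999]
ee_rot: [0.987, 0.16, 0.0, 0.0]
force: [-0.0, -0.1, 0.1]
grip_width: 0.499
grip_force: 0.0
35.75 pos [ 0.5656 -0.042   0.1999] yaw -71.62 z [ 3.e-04 -5.e-04 -1.e+00] F [-0.02 -0.08  0.14] w 0.499 gf 0.0
[299.1, 526.7] 0.69 [ 0.53483057 -0.2498427   0.1035    ]
[101.4, 326.4] 0.61 [ 0.6397589  -0.01865133  0.1035    ]
```

View pics/end.png

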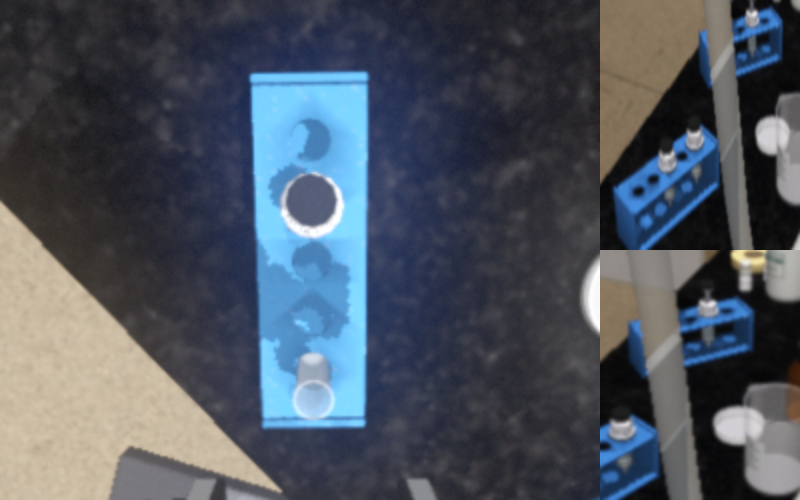

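The syringe hangs upright in the wash rack's +26 mm opening with its plunger out, centred at crop (312,203). The tube is untouched, and the other two syringes are home in the check rack. Handing in.

```bash
python3 -c "
from cell import workorder; print(workorder.job_done())"
```

```text
the job is handed in; nothing more can be done
None
```

The job is handed in: the blocked syringe hangs upright in `wash_rack`'s y = +26 mm opening with its plunger out, and the other two are run home in `check_rack`; the judge's verdict was not reported.

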